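# Find the tin with the loose roller and hold it out

### The arm

A 6-joint arm with a two-finger parallel gripper is mounted at the origin on a cart in front of the work surface, level with it; the furniture and walls round the work are solid. World frame = base frame: x ahead of the robot, y to its left, z up, the work surface at z = 0. Lengths are in m, angles in rad, forces in N, time in s.
With the tool pointing down it reaches from about 0.35 to 0.85 m from the base axis. Payload 8.1 kg.
Tool frame: the origin (TCP) lies midway between the tips of the shut fingers; the grasp point (between the pads) lies 19 mm behind it (robot.tcp_to_grasp is the distance from the TCP to the grasp point, in m); x points along the fingers, y is the direction in which the jaws open and shut, and the axes are right-handed (so a half turn about x gives the same grasp; the last joint's range is limited). The gripper opens to 93 mm and grips with 3 to 60 N. Pads are 15 mm wide; open, the fingers measure 128 mm over their backs; the gripper's body (75 mm by 188 mm) begins 65 mm behind the grasp point.
Start: joints at [1.029, 0.13, 1.488, -0, 1.523, -0.085], TCP at [0.265, 0.538, 0.219] pointing down, gripper open.
Joint ranges: [-2.96, 2.96], [-0.89, 2.26], [0.02, 2.5], [-1.34, 4.48], [0, 2.73], [-2.66, 2.66]. Speed limits (rad/s): [2.39, 2.39, 2.79, 3.14, 3.14, 3.14].

### API

Orientations are given as a rotation vector (axis times angle).
In Python, from plant import robot gives the robot as it stands.
- The arm moves only by the tool play_rows, never from a script. Its argument "plan" is a list of rows, each an object with "slide": the shift along the world's x, y, z as a fraction of full scale, a list of three; "roll": the turn about the world's z as a fraction of full scale; "fingers": the gripper command: -1 is shut, 1 is fully open, values between are in proportion. A call has 1 to 20 rows; each row shifts and turns the commanded pose from where the row before left it; what a row does not reach is not made up. Full scale, the value 1, is 30 mm for a shift and 8 degrees for a turn. A row lasts 1/8 s, in which the tool goes at most 62.5 mm and 10.7 degrees, less where a joint would pass 70% of its speed; a pose out of reach is approached as far as the arm can. A call with a number of a shift or a turn outside -1 to 1 is refused whole. A call with a gripper value outside its range is refused whole. The fingers move at their own pace and stop on an object; "squeeze" is the grip in N (left out, the last holds). Time passes only in rows, so rows that do not move let the fingers close. It gives the time, the measured TCP pose, the force and the opening at its end, in the units of the state.
- robot.read_state(): the state, without advancing time (a new reading comes with each control period).
- robot.read_camera(name): name is "side" or "top"; returns the picture (400x640x3 uint8, red, green, blue); there is no depth.
- robot.get_calibration(name): a dict with "fx", "fy", "cx", "cy" (pixels), "R" (3x3) and "t" (3): a world point X has camera coordinates R X + t. Camera axes: x right, y down, z forward; pixel columns grow to the right and rows downward; lengths in m; the calibration is good to about 2 mm. A picture is of the moment at which its call begins. get_calibration takes no time and is no camera call.
- robot.close_job(): hands the job in, once; it reports no verdict.
Trained networks look in the newest picture that a camera, given by its name, has taken for a name from the list of things; names that differ only in an ending like _2 or _b are one class to them, and where a whole thing is asked for, a point or a joint stands for the part that bears it (a point fixed in the world has none). Each returns a list of dicts, best first, with "p" (0 to 1); they miss things now and then, are a little off and sometimes report something else, mostly with a low value. They report only what shows in the picture. A call takes as long as a camera call. They do not tell look-alikes from the thing itself.
- robot.boxes_of(camera, target): "extent" ([centre column, centre row, width, height] in pixels, round what is visible of it).
- robot.regions_of(camera, target): "region" (400x640 bool, what is visible of it) and "extent" ([centre column, centre row, width, height] in pixels, round what is visible of it).
- robot.mark_of(camera, target): "point" ([column, row] in pixels: a listed point, or the origin of a listed thing).
The state is a dict: "t": time; "q": joint angles; "dq": joint speeds; "joint_torque": joint torques, N m; "tool_pos": TCP position; "orientation": TCP orientation; "force": force on the tool from outside, world axes, zero at the start; "wrist_torque": the same for the moment, N m; "opening": finger opening in m.
Only numpy, scipy, OpenCV 4.12 (cv2) and the standard library are available. Lean on these libraries where they do the work, as an engineer would, in place of code of your own. Each camera call takes 0.05 s, during which the arm holds its last target.

### The job

Three sealed tins of spare drive rollers for the marking turntable stand in their carrier, and in one of them the roller has come without its foam and rattles. Working from left to right, lift each tin clear, shake it briskly to and fro lengthways a few times and stand it back in its own nest; then take the one that rattles and hold it out over the bench past the far edge of the carrier, towards the turntable, level and some 15 cm above the bench, with the two sound tins seated in their nests. Finish while still holding it there, steady, and do not drop a tin or disturb the other things on the bench.

Things in the scene. Friction and masses are not known exactly. Their poses are not given: they have to be found in the camera images.
- carrier: fixed beech carrier board, 120 mm (its x) by 339 mm (its y), 21 mm high, with three rectangular nests side by side, 108 mm apart along its y. Origin: on the bench under the board's centre; z up; its x points roughly away from the robot, to the turntable. Stands turned by up to 0.3 rad
- tin_left: sealed oblong tin, aluminium body, green lid, yellow sealing band: 84 mm (its x) by 54 mm (its y), 52 mm tall, 0.56 to 0.63 kg with contents. Origin: centre of its underside, z up. Starts in the left nest (robot's left), its x along the carrier's. The three look alike; their weights differ a little at random and say nothing of the contents
- tin_middle: sealed tin like tin_left, starts in the middle nest. Each tin holds one steel roller of 0.41 kg, 40 mm across. In two tins it is packed tight in foam at the tin's middle (play under 1 mm); in one the foam is missing: the roller lies across the tin and rolls freely along its x, 38 mm from stop to stop
- tin_right: sealed tin like tin_left, starts in the right nest. Which tin has the loose roller differs every time and cannot be seen. Brisk strokes (say 80 mm at 0.4 m/s) along the tin's x throw that roller against the ends; after a stop it lies at the end it was thrown to (or that is tipped down), so the wrist moment about the tin's y swings 0.15 N m more than with a sound tin
- nest_left (a point): centre of the floor of the left nest: 88 by 58 mm and 9 mm deep, chamfered mouth; its floor is 12 mm above the bench, so a seated tin stands 43 mm out of the board
- nest_middle (a point): centre of the floor of the middle nest: 88 by 58 mm and 9 mm deep, chamfered mouth; its floor is 12 mm above the bench, so a seated tin stands 43 mm out of the board
- nest_right (a point): centre of the floor of the right nest: 88 by 58 mm and 9 mm deep, chamfered mouth; its floor is 12 mm above the bench, so a seated tin stands 43 mm out of the board
- marker_1: paint marker lying on the bench, 136 mm long, 19 mm thick; leave alone. Origin: underside centre
- ink_dropper: brown dropper bottle, 33 mm wide and 102 mm high; leave alone. Origin: centre of its underside
- spare_block_2: black steel clamp block, 22 x 36 mm and 19 mm high, lying on the bench; leave alone. Origin: centre of its underside
Things that resemble listed ones, but are neither listed nor needed, are in the scene too. What is shaped like the tin_right but blue is not meant. What is shaped like the tin_left but purple is not meant.

How it is judged:
On the way, in this order (a step that is already met when the one before it is completed fails the run):
1. the left tin, off the carrier, is moved sideways or rocked briskly (height (world z) of tin_left above 0.03 m and (angular speed of tin_left above 1.5 rad/s or (linear speed of tin_left above 0.12 m/s and horizontal distance between tin_left and nest_left above 0.008 m))).
2. the left tin is checked at the end of the stroke, still in the air (height (world z) of tin_left above 0.03 m and linear speed of tin_left below 0.07 m/s and angular speed of tin_left below 1 rad/s).
3. the left tin is moved or rocked briskly again: it has been shaken (all of step 1).
4. the middle tin, off the carrier, is moved sideways or rocked briskly (height (world z) of tin_middle above 0.03 m and (angular speed of tin_middle above 1.5 rad/s or (linear speed of tin_middle above 0.12 m/s and horizontal distance between tin_middle and nest_middle above 0.008 m))).
5. the middle tin is checked at the end of the stroke, still in the air (height (world z) of tin_middle above 0.03 m and linear speed of tin_middle below 0.07 m/s and angular speed of tin_middle below 1 rad/s).
6. the middle tin is moved or rocked briskly again: it has been shaken (all of step 4).
7. the right tin, off the carrier, is moved sideways or rocked briskly (height (world z) of tin_right above 0.03 m and (angular speed of tin_right above 1.5 rad/s or (linear speed of tin_right above 0.12 m/s and horizontal distance between tin_right and nest_right above 0.008 m))).
8. the right tin is checked at the end of the stroke, still in the air (height (world z) of tin_right above 0.03 m and linear speed of tin_right below 0.07 m/s and angular speed of tin_right below 1 rad/s).
9. the right tin is moved or rocked briskly again: it has been shaken (all of step 7).
At the end, for the whole second after the job is handed in: the tin with the loose roller is held still by the fingers, over 120 mm above the bench, its middle past the carrier's far edge (60 mm from its centre line), within 0.26 rad of level; the other two stand in their own nests (within 5 mm sideways, 6 mm in all, tilt under 0.1 rad) (((distance between roller and tin_left below 0.06 m and height (world z) of tin_left above 0.12 m and x of tin_left in the frame of carrier above 0.06 m and angle between tin_left's own z axis and vertical below 0.26 rad and linear speed of tin_left below 0.03 m/s and contact force between tin_left and the fingers above 2 N and horizontal distance between tin_middle and nest_middle below 0.005 m and distance between tin_middle and nest_middle below 0.006 m and angle between each of tin_middle, tin_right's own z axis and vertical below 0.1 rad and horizontal distance between tin_right and nest_right below 0.005 m and distance between tin_right and nest_right below 0.006 m) or (distance between roller and tin_middle below 0.06 m and height (world z) of tin_middle above 0.12 m and x of tin_middle in the frame of carrier above 0.06 m and angle between tin_middle's own z axis and vertical below 0.26 rad and linear speed of tin_middle below 0.03 m/s and contact force between tin_middle and the fingers above 2 N and horizontal distance between tin_left and nest_left below 0.005 m and distance between tin_left and nest_left below 0.006 m and angle between each of tin_left, tin_right's own z axis and vertical below 0.1 rad and horizontal distance between tin_right and nest_right below 0.005 m and distance between tin_right and nest_right below 0.006 m) or (distance between roller and tin_right below 0.06 m and height (world z) of tin_right above 0.12 m and x of tin_right in the frame of carrier above 0.06 m and angle between tin_right's own z axis and vertical below 0.26 rad and linear speed of tin_right below 0.03 m/s and contact force between tin_right and the fingers above 2 N and horizontal distance between tin_left and nest_left below 0.005 m and distance between tin_left and nest_left below 0.006 m and angle between each of tin_left, tin_middle's own z axis and vertical below 0.1 rad and horizontal distance between tin_middle and nest_middle below 0.005 m and distance between tin_middle and nest_middle below 0.006 m))); the arm keeps its last pose, push and grip.
It fails at once if the paint marker, the dropper bottle or the black clamp block is moved by more than 3 cm (distance of any of marker_1, ink_dropper, spare_block_2 from where it was at the start of the episode above 0.03 m).
It fails at once if a tin is dropped or let go on the bench or the floor ((height (world z) of tin_left below 0.009 m and contact force between tin_left and the fingers below 0.5 N) or (height (world z) of tin_middle below 0.009 m and contact force between tin_middle and the fingers below 0.5 N) or (height (world z) of tin_right below 0.009 m and contact force between tin_right and the fingers below 0.5 N)).
It also fails if it takes over 72 s, if anything falls off the work surface, if the arm or the gripper's body presses on something with over 40 N, if the wrist force passes 120 N, or if a joint passes its speed limit or range.

## Working session

There is one attempt and no reset: what is moved stays moved. The work goes in short steps, Python scripts to look and compute and a tool call to move; the robot and the scene stay as the last step left them, time stands still between calls to the robot, and variables do not carry over. Pictures are saved under pics/ and viewed, and the job is handed in when it is done.

Besides the shell and the picture viewer there is one more tool, called after "Call:" in YAML: its name, and indented under it one key for each argument. play_rows: Moves the arm, as the interface text tells. Its arguments: {"type":"object","properties":{"plan":{"type":"array","items":{"type":"object","properties":{"slide":{"type":"array","items":{"type":"number","minimum":-1,"maximum":1}},"roll":{"type":"number","minimum":-1,"maximum":1},"fingers":{"type":"number"}}}},"squeeze":{"type":"number"}},"required":["plan"]}

```bash
mkdir -p pics; ls; python3 - <<'E'
from plant import robot
import cv2, numpy as np
s=robot.read_state(); print({k:np.round(v,3) for k,v in s.items()})
for c in("top","side"):
    im=robot.read_camera(c); cv2.imwrite(f"pics/{c}0.png",im[:,:,::-1])
    k=robot.get_calibration(c); print(c,{a:np.round(b,3).tolist() for a,b in k.items()})
    for n in("carrier","tin_left","nest_left","nest_middle","nest_right","marker_1","ink_dropper","spare_block_2"):
        print(n,[(np.round(d["point"]).tolist(),round(d["p"],2)) for d in robot.mark_of(c,n)][:6])
E
```

```text
pics
{'t': np.float64(0.0), 'q': array([ 1.029,  0.131,  1.489,  0.   ,  1.523, -0.085]), 'dq': array([-0.001,  0.001, -0.001,  0.001,  0.001,  0.001]), 'joint_torque': array([-0.0000e+00, -5.5982e+01, -4.9178e+01,  7.7000e-02,  3.5000e-02,
       -0.0000e+00]), 'tool_pos': array([0.264, 0.538, 0.218]), 'orientation': array([ 0.357,  1.542, -0.36 ]), 'force': array([-0.551, -0.047, -0.633]), 'wrist_torque': array([ 0.014,  0.023, -0.012]), 'opening': np.float64(0.093)}
top {'fx': 450.926, 'fy': 450.926, 'cx': 325.269, 'cy': 203.887, 'R': [[0.019, -1.0, -0.001], [-0.997, -0.019, -0.074], [0.074, 0.002, -0.997]], 't': [-0.029, 0.528, 1.144]}
carrier [([316.0, 213.0], 0.9)]
tin_left [([290.0, 274.0], 0.97), ([270.0, 214.0], 0.55)]
nest_left [([273.0, 212.0], 0.64)]
nest_middle [([315.0, 211.0], 0.85)]
nest_right [([356.0, 212.0], 0.97)]
marker_1 [([218.0, 139.0], 0.82), ([357.0, 212.0], 0.66)]
ink_dropper [([434.0, 145.0], 0.7), ([314.0, 211.0], 0.28)]
spare_block_2 [([434.0, 146.0], 0.61), ([455.0, 210.0], 0.59)]
side {'fx': 495.817, 'fy': 495.817, 'cx': 321.74, 'cy': 200.553, 'R': [[0.997, -0.079, 0.014], [-0.019, -0.403, -0.915], [0.078, 0.912, -0.404]], 't': [-0.518, 0.059, 1.431]}
carrier [([318.0, 214.0], 0.9)]
tin_left [([314.0, 197.0], 0.83), ([264.0, 208.0], 0.74)]
nest_left [([316.0, 198.0], 0.95)]
nest_middle [([318.0, 211.0], 0.72), ([401.0, 269.0], 0.48)]
nest_right []
marker_1 [([365.0, 183.0], 0.7)]
ink_dropper [([401.0, 272.0], 0.7)]
spare_block_2 [([333.0, 286.0], 0.75)]
```

View pics/top0.png

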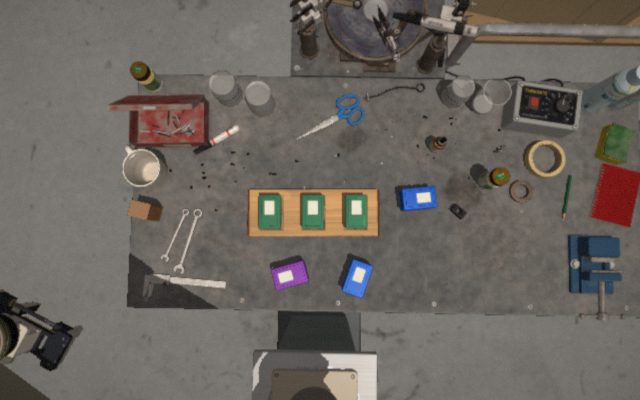

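View pics/side0.png

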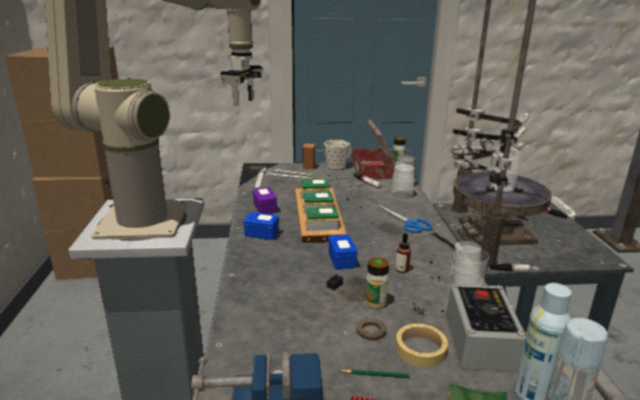

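The top view shows the carrier at columns 249–379, rows 188–237, with green tins at about (270,212), (313,212) and (356,212). The blue and purple tins are decoys. Next I'll measure the poses.

```bash
cat > h.py <<'E'
import numpy as np, cv2
from plant import robot
def ray(c,uv,z):
    k=robot.get_calibration(c); R=np.array(k["R"]);t=np.array(k["t"])
    d=R.T@np.array([(uv[0]-k["cx"])/k["fx"],(uv[1]-k["cy"])/k["fy"],1]); o=-R.T@t
    return o+d*(z-o[2])/d[2]
def proj(c,X):
    k=robot.get_calibration(c); p=np.array(k["R"])@np.array(X)+np.array(k["t"])
    return np.array([k["fx"]*p[0]/p[2]+k["cx"],k["fy"]*p[1]/p[2]+k["cy"]])
def greens(im,roi=(240,180,390,245)):
    hsv=cv2.cvtColor(im,cv2.COLOR_RGB2HSV)
    m=cv2.inRange(hsv,(60,90,30),(90,255,255))
    k=np.zeros_like(m); k[roi[1]:roi[3],roi[0]:roi[2]]=1; m=m*k
    cs,_=cv2.findContours(m,cv2.RETR_EXTERNAL,cv2.CHAIN_APPROX_NONE)
    return m,sorted([c for c in cs if cv2.contourArea(c)>150],key=lambda c:c[:,0,0].mean())
E
python3 - <<'E'
from h import *
im=robot.read_camera("top")
m,cs=greens(im)
def rect(pts,z,lab):
    W=np.array([ray("top",p,z)[:2] for p in pts])*1000
    r=cv2.minAreaRect(W.astype(np.float32)); print(lab,np.round(r[0],1),np.round(r[1],1),round(r[2],2))
for c in cs: rect(c[:,0,:].astype(float),0.064,"tin")
r=robot.regions_of("top","carrier")
for d in r:
    print(d["p"],d["extent"])
    cc,_=cv2.findContours(d["region"].astype(np.uint8),cv2.RETR_EXTERNAL,cv2.CHAIN_APPROX_NONE)
    c=max(cc,key=cv2.contourArea); rect(c[:,0,:].astype(float),0.021,"carrier")
hsv=cv2.cvtColor(im,cv2.COLOR_RGB2HSV)
b=cv2.inRange(hsv,(8,60,110),(25,255,255)); b[:180]=0;b[245:]=0;b[:,:240]=0;b[:,390:]=0
cc,_=cv2.findContours(b,cv2.RETR_EXTERNAL,cv2.CHAIN_APPROX_NONE)
c=max(cc,key=cv2.contourArea); rect(c[:,0,:].astype(float),0.021,"wood")
for n in ("nest_left","nest_middle","nest_right"):
    for d in robot.mark_of("top",n)[:1]: print(n,d["p"],np.round(ray("top",d["point"],0.012),3))
for n,cam in(("marker_1","top"),("ink_dropper","top"),("spare_block_2","top"),):
    for d in robot.mark_of(cam,n): print(n,d["p"],d["point"],np.round(ray("top",d["point"],0.0),3))
cv2.imwrite("pics/crop.png",cv2.resize(im[170:300,230:400,::-1],None,fx=4.5,fy=4.5,interpolation=cv2.INTER_CUBIC))
E
```

```text
tin [503.7 120.3] [77.3 49.7] 1.51
tin [507.   12.4] [79.5 51.9] 1.07
tin [509.  -95.3] [79.5 49.6] 1.07
0.87 [315.3, 213.6, 131.4, 47.9]
carrier [507.1  11.5] [118.6 337.8] 1.07
wood [507.   13.7] [123.7 333. ] 1.07
nest_left 0.82 [0.51  0.121 0.012]
nest_middle 0.92 [0.505 0.016 0.012]
nest_right 0.65 [ 0.504 -0.098  0.012]
marker_1 0.68 [219.7, 139.5] [0.696 0.264 0.   ]
ink_dropper 0.68 [431.7, 146.7] [ 0.687 -0.298  0.   ]
spare_block_2 0.52 [459.1, 210.1] [ 0.52 -0.37  0.  ]
spare_block_2 0.16 [270.0, 212.3] [0.505 0.126 0.   ]
```

View pics/crop.png

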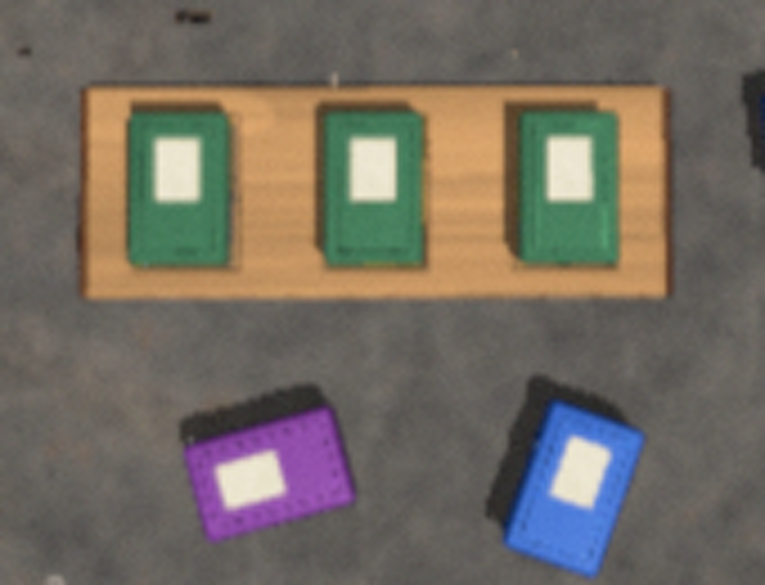

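```bash
cat >> h.py <<'E'
from scipy.spatial.transform import Rotation as Ro
def st():
    s=robot.read_state(); M=Ro.from_rotvec(s["orientation"]).as_matrix()
    y=M[:,1]; yaw=np.degrees(np.arctan2(y[1],y[0]))
    print("t",round(s["t"],2),"tcp mm",np.round(np.array(s["tool_pos"])*1000,1),"yaw_y",round(yaw,2),"tilt",np.round(M[:,0],3),"F",np.round(s["force"],2),"M",np.round(s["wrist_torque"],3),"open",round(s["opening"]*1000,1),"q",np.round(s["q"],2))
    return s
E
python3 -c "
from h import *
st()"
```

```text
t 1.3 tcp mm [264.6 538.5 218.6] yaw_y 63.83 tilt [-0. -0. -1.] F [0.15 0.06 0.43] M [-0.05   0.002  0.021] open 92.9 q [ 1.03  0.13  1.49 -0.    1.52 -0.09]
```

Call:
play_rows:
  plan:
    - {"slide": [0.533,-0.93,0],"roll": 0.23,"fingers": 1}
    - {"slide": [0.533,-0.93,0],"roll": 0.23,"fingers": 1}
    - {"slide": [0.533,-0.93,0],"roll": 0.23,"fingers": 1}
    - {"slide": [0.533,-0.93,0],"roll": 0.23,"fingers": 1}
    - {"slide": [0.533,-0.93,0],"roll": 0.23,"fingers": 1}
    - {"slide": [0.533,-0.93,0],"roll": 0.23,"fingers": 1}
    - {"slide": [0.533,-0.93,0],"roll": 0.23,"fingers": 1}
    - {"slide": [0.533,-0.93,0],"roll": 0.23,"fingers": 1}
    - {"slide": [0.533,-0.93,0],"roll": 0.23,"fingers": 1}
    - {"slide": [0.533,-0.93,0],"roll": 0.23,"fingers": 1}
    - {"slide": [0.533,-0.93,0],"roll": 0.23,"fingers": 1}
    - {"slide": [0.533,-0.93,0],"roll": 0.23,"fingers": 1}
    - {"slide": [0.533,-0.93,0],"roll": 0.23,"fingers": 1}
    - {"slide": [0.533,-0.93,0],"roll": 0.23,"fingers": 1}
    - {"slide": [0.533,-0.93,0],"roll": 0.23,"fingers": 1}
    - {"slide": [0,0,-0.8],"roll": 0,"fingers": 1}
    - {"slide": [0,0,-0.8],"roll": 0,"fingers": 1}
    - {"slide": [0,0,-0.8],"roll": 0,"fingers": 1}
    - {"slide": [0,0,0],"roll": 0,"fingers": 1}
    - {"slide": [0,0,0],"roll": 0,"fingers": 1}
  squeeze: 50

```text
t: 3.8
tool_pos: [0.505, 0.1201, 0.1477]
orientation: [-0.02, 1.57, 0.02]
force: [-0.6, -0.1, -0.3]
opening: 0.0931
```

```bash
python3 - <<'E'
from h import *
st()
for c in("top","side"):
    im=robot.read_camera(c)
    a=im[130:290,200:456] if c=="top" else im[100:260,200:456]
    cv2.imwrite(f"pics/{c}1.png",cv2.resize(a[:,:,::-1],None,fx=3,fy=3,interpolation=cv2.INTER_CUBIC))
E
```

```text
t 3.8 tcp mm [505.  120.1 147.7] yaw_y 91.43 tilt [ 0.001  0.    -1.   ] F [-0.59 -0.1  -0.27] M [-0.003 -0.028 -0.023] open 93.1 q [ 0.13 -0.05  1.8  -0.    1.39 -1.46]
```

View pics/side1.png

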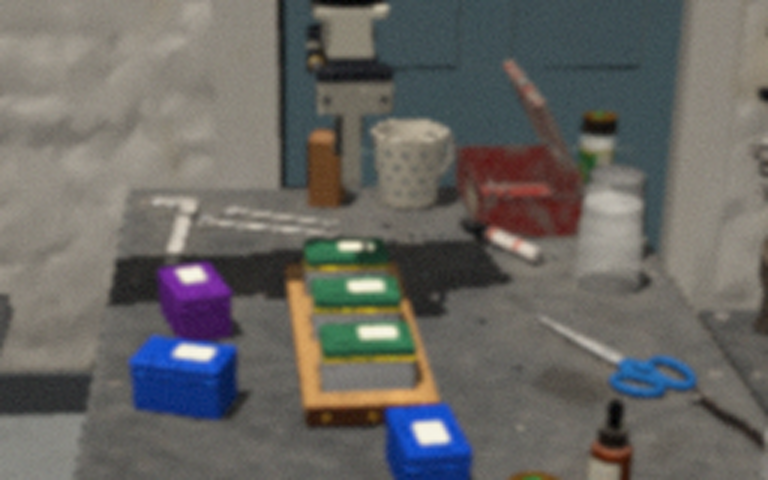

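The side crop shows the open jaws above the left tin, in line with it at about (345,130), with nothing in the way down. I'll descend and grip.

Call:
play_rows:
  plan:
    - {"slide": [0,0,-0.9],"roll": 0,"fingers": 1}
    - {"slide": [0,0,-0.9],"roll": 0,"fingers": 1}
    - {"slide": [0,0,-0.9],"roll": 0,"fingers": 1}
    - {"slide": [0,0,-0.7],"roll": 0,"fingers": 1}
    - {"slide": [0,0,-0.5],"roll": 0,"fingers": 1}
    - {"slide": [0,0,0],"roll": 0,"fingers": 1}
    - {"slide": [0,0,0],"roll": 0,"fingers": -1}
    - {"slide": [0,0,0],"roll": 0,"fingers": -1}
    - {"slide": [0,0,0],"roll": 0,"fingers": -1}
    - {"slide": [0,0,0],"roll": 0,"fingers": -1}
    - {"slide": [0,0,0],"roll": 0,"fingers": -1}
    - {"slide": [0,0,0],"roll": 0,"fingers": -1}
  squeeze: 50

```text
t: 5.4
tool_pos: [0.5046, 0.12, 0.0298]
orientation: [-0.02, 1.57, 0.019]
force: [-0.6, -1.1, 3.3]
opening: 0.0539
```

```bash
python3 - <<'E'
from h import *
st()
E
```

```text
t 5.4 tcp mm [504.6 120.   29.8] yaw_y 91.43 tilt [ 0. -0. -1.] F [-0.59 -1.12  3.27] M [-0.063  0.072 -0.05 ] open 53.9 q [ 0.13  0.09  1.89 -0.    1.16 -1.46]
```

Call:
play_rows:
  plan:
    - {"slide": [0,0,0.3],"roll": 0,"fingers": -1}
    - {"slide": [0,0,0.6],"roll": 0,"fingers": -1}
    - {"slide": [0,0,0.8],"roll": 0,"fingers": -1}
    - {"slide": [0,0,0.8],"roll": 0,"fingers": -1}
    - {"slide": [0,0,0.5],"roll": 0,"fingers": -1}
    - {"slide": [0,0,0],"roll": 0,"fingers": -1}
    - {"slide": [0,0,0],"roll": 0,"fingers": -1}
    - {"slide": [0,0,0],"roll": 0,"fingers": -1}
  squeeze: 50

```text
t: 6.4
tool_pos: [0.5036, 0.1199, 0.1183]
orientation: [-0.02, 1.573, 0.019]
force: [-0.2, -0.0, -5.6]
opening: 0.0535
```

```bash
python3 - <<'E'
from h import *
st()
im=robot.read_camera("side")
cv2.imwrite(f"pics/side2.png",cv2.resize(im[100:260,200:456,::-1],None,fx=3,fy=3,interpolation=cv2.INTER_CUBIC))
st()
E
```

```text
t 6.4 tcp mm [503.6 119.9 118.3] yaw_y 91.43 tilt [-0.002 -0.    -1.   ] F [-0.23 -0.02 -5.58] M [0.044 0.026 0.025] open 53.5 q [ 0.13 -0.02  1.83 -0.    1.33 -1.46]
t 6.45 tcp mm [503.7 119.9 118.4] yaw_y 91.43 tilt [-0.002 -0.    -1.   ] F [ 0.36  0.56 -5.85] M [0.054 0.041 0.062] open 54.3 q [ 0.13 -0.02  1.83  0.    1.33 -1.46]
```

View pics/side2.png

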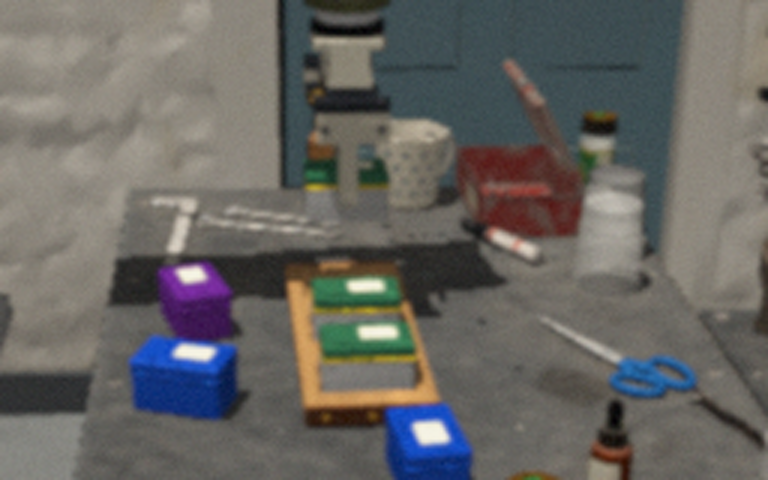

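The left tin is lifted clear, level in the jaws at about (345,190). Now the shake, with a check at each end.

Call:
play_rows:
  plan:
    - {"slide": [1,0,0],"roll": 0,"fingers": -1}
    - {"slide": [1,0,0],"roll": 0,"fingers": -1}
    - {"slide": [1,0,0],"roll": 0,"fingers": -1}
    - {"slide": [0,0,0],"roll": 0,"fingers": -1}
    - {"slide": [0,0,0],"roll": 0,"fingers": -1}
    - {"slide": [0,0,0],"roll": 0,"fingers": -1}
    - {"slide": [0,0,0],"roll": 0,"fingers": -1}
  squeeze: 50

```text
t: 7.32
tool_pos: [0.5939, 0.1201, 0.1197]
orientation: [-0.02, 1.571, 0.02]
force: [0.4, 0.2, -5.4]
opening: 0.0536
```

```bash
cat >> h.py <<'E'
def tq(n=4):
    L=[]
    for i in range(n):
        robot.read_camera("side"); s=robot.read_state(); L.append(np.r_[s["wrist_torque"],s["force"]])
    print("mean M,F",np.round(np.mean(L,0),3),"My",np.round([l[1] for l in L],3)); st()
E
python3 -c "
from h import *
tq()"
```

```text
mean M,F [ 0.05   0.014  0.019  0.294 -0.219 -6.29 ] My [-0.005 -0.006  0.021  0.046]
t 7.53 tcp mm [594.4 120.  119.8] yaw_y 91.43 tilt [ 0.  0. -1.] F [-0.07  0.24 -6.36] M [0.023 0.046 0.009] open 53.4 q [ 0.11  0.21  1.58 -0.    1.35 -1.48]
```

Call:
play_rows:
  plan:
    - {"slide": [-1,0,0],"roll": 0,"fingers": -1}
    - {"slide": [-1,0,0],"roll": 0,"fingers": -1}
    - {"slide": [-1,0,0],"roll": 0,"fingers": -1}
    - {"slide": [0,0,0],"roll": 0,"fingers": -1}
    - {"slide": [0,0,0],"roll": 0,"fingers": -1}
    - {"slide": [0,0,0],"roll": 0,"fingers": -1}
    - {"slide": [0,0,0],"roll": 0,"fingers": -1}
  squeeze: 50

```text
t: 8.4
tool_pos: [0.505, 0.12, 0.1197]
orientation: [-0.019, 1.571, 0.019]
force: [1.2, 1.3, -5.3]
opening: 0.0539
```

```bash
python3 -c "
from h import *
tq()"
```

```text
mean M,F [ 4.100e-02 -8.000e-03  1.000e-03 -6.500e-02  6.000e-02 -6.032e+00] My [ 0.009 -0.005 -0.033 -0.003]
t 8.6 tcp mm [504.6 120.  119.5] yaw_y 91.42 tilt [-0. -0. -1.] F [-0.29  0.55 -4.95] M [ 0.07  -0.003 -0.001] open 53.8 q [ 0.13 -0.02  1.83 -0.    1.33 -1.46]
```

Call:
play_rows:
  plan:
    - {"slide": [1,0,0],"roll": 0,"fingers": -1}
    - {"slide": [1,0,0],"roll": 0,"fingers": -1}
    - {"slide": [1,0,0],"roll": 0,"fingers": -1}
    - {"slide": [0,0,0],"roll": 0,"fingers": -1}
    - {"slide": [0,0,0],"roll": 0,"fingers": -1}
    - {"slide": [0,0,0],"roll": 0,"fingers": -1}
    - {"slide": [0,0,0],"roll": 0,"fingers": -1}
  squeeze: 50

```text
t: 9.48
tool_pos: [0.594, 0.1201, 0.1198]
orientation: [-0.02, 1.571, 0.02]
force: [-0.5, -0.4, -5.4]
opening: 0.0537
```

```bash
python3 -c "
from h import *
tq()"
```

```text
mean M,F [ 0.041  0.01   0.021  0.041  0.185 -6.62 ] My [ 0.036  0.017 -0.027  0.014]
t 9.68 tcp mm [594.4 120.1 119.9] yaw_y 91.43 tilt [ 0.  0. -1.] F [-0.58  0.45 -6.97] M [0.054 0.014 0.017] open 53.6 q [ 0.11  0.21  1.58  0.    1.35 -1.48]
```

Call:
play_rows:
  plan:
    - {"slide": [-1,0,0],"roll": 0,"fingers": -1}
    - {"slide": [-1,0,0],"roll": 0,"fingers": -1}
    - {"slide": [-1,0,0],"roll": 0,"fingers": -1}
    - {"slide": [0,0,0],"roll": 0,"fingers": -1}
    - {"slide": [0,0,0],"roll": 0,"fingers": -1}
    - {"slide": [0,0,0],"roll": 0,"fingers": -1}
    - {"slide": [0,0,0],"roll": 0,"fingers": -1}
  squeeze: 50

```text
t: 10.55
tool_pos: [0.505, 0.12, 0.1197]
orientation: [-0.019, 1.57, 0.019]
force: [0.6, 0.6, -6.3]
opening: 0.0536
```

```bash
python3 -c "
from h import *
tq()
im=robot.read_camera('side')
cv2.imwrite('pics/side3.png',cv2.resize(im[80:260,200:456,::-1],None,fx=3,fy=3,interpolation=cv2.INTER_CUBIC))
"
```

```text
mean M,F [ 2.300e-02  1.800e-02 -6.000e-03  1.610e-01  8.000e-03 -6.354e+00] My [0.005 0.012 0.041 0.014]
t 10.75 tcp mm [504.6 120.  119.5] yaw_y 91.42 tilt [-0. -0. -1.] F [ 0.09  0.66 -6.59] M [ 0.023  0.014 -0.012] open 53.6 q [ 0.13 -0.02  1.83  0.    1.33 -1.46]
```

View pics/side3.png

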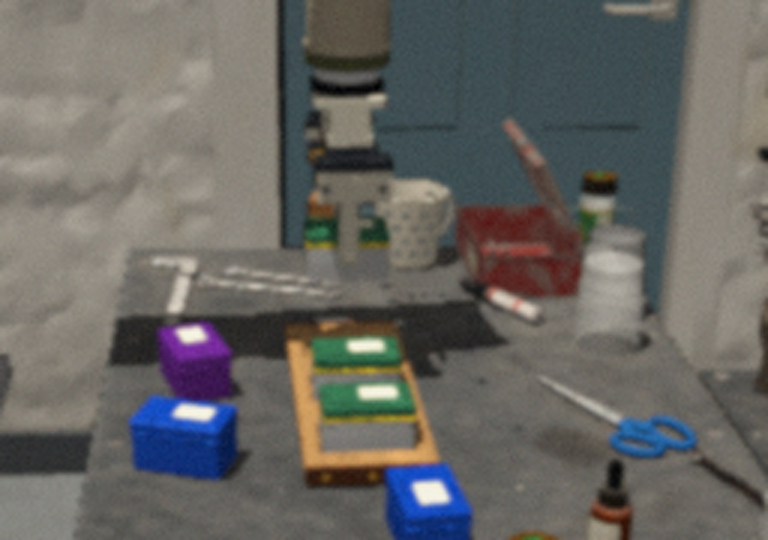

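The left tin's My stays near 0.01 at both ends, so it looks sound. I'll put it back.

Call:
play_rows:
  plan:
    - {"slide": [0,0,-0.6],"roll": 0,"fingers": -1}
    - {"slide": [0,0,-0.7],"roll": 0,"fingers": -1}
    - {"slide": [0,0,-0.6],"roll": 0,"fingers": -1}
    - {"slide": [0,0,-0.4],"roll": 0,"fingers": -1}
    - {"slide": [0,0,-0.3],"roll": 0,"fingers": -1}
    - {"slide": [0,0,-0.2],"roll": 0,"fingers": -1}
    - {"slide": [0,0,-0.2],"roll": 0,"fingers": -1}
    - {"slide": [0,0,0],"roll": 0,"fingers": -1}
    - {"slide": [0,0,0],"roll": 0,"fingers": -1}
  squeeze: 50

```text
t: 11.92
tool_pos: [0.5047, 0.12, 0.0298]
orientation: [-0.019, 1.57, 0.02]
force: [-0.5, 0.0, -5.7]
opening: 0.0535
```

```bash
python3 -c "
from h import *
st()"
```

```text
t 11.93 tcp mm [504.7 120.   29.8] yaw_y 91.42 tilt [ 0.001  0.    -1.   ] F [-0.54  0.04 -5.72] M [ 0.046 -0.028 -0.027] open 53.5 q [ 0.13  0.09  1.89  0.    1.16 -1.46]
```

Call:
play_rows:
  plan:
    - {"slide": [0,0,-0.05],"roll": 0,"fingers": -1}
    - {"slide": [0,0,0],"roll": 0,"fingers": -1}
    - {"slide": [0,0,0],"roll": 0,"fingers": 0.3}
    - {"slide": [0,0,0],"roll": 0,"fingers": 1}
    - {"slide": [0,0,0],"roll": 0,"fingers": 1}
    - {"slide": [0,0,0],"roll": 0,"fingers": 1}
    - {"slide": [0,0,0],"roll": 0,"fingers": 1}
    - {"slide": [0,0,0.5],"roll": 0,"fingers": 1}
    - {"slide": [0,0,1],"roll": 0,"fingers": 1}
    - {"slide": [0,0,1],"roll": 0,"fingers": 1}
    - {"slide": [0,0,0.9],"roll": 0,"fingers": 1}
    - {"slide": [0.02,-0.9,0],"roll": 0,"fingers": 1}
    - {"slide": [0.02,-0.9,0],"roll": 0,"fingers": 1}
    - {"slide": [0.02,-0.9,0],"roll": 0,"fingers": 1}
    - {"slide": [0.02,-0.9,0],"roll": 0,"fingers": 1}
    - {"slide": [0,0,0],"roll": 0,"fingers": 1}
    - {"slide": [0,0,0],"roll": 0,"fingers": 1}
  squeeze: 50

```text
t: 14.05
tool_pos: [0.5071, 0.0124, 0.1308]
orientation: [-0.019, 1.57, 0.02]
force: [-0.0, 0.2, -0.4]
opening: 0.0931
```

```bash
python3 - <<'E'
from h import *
st()
for c in("top","side"):
    im=robot.read_camera(c)
    a=im[130:290,200:456] if c=="top" else im[100:260,200:456]
    cv2.imwrite(f"pics/{c}4.png",cv2.resize(a[:,:,::-1],None,fx=3,fy=3,interpolation=cv2.INTER_CUBIC))
E
```

```text
t 14.05 tcp mm [507.1  12.4 130.8] yaw_y 91.41 tilt [ 0.001  0.    -1.   ] F [-0.05  0.15 -0.43] M [0.   0.   0.01] open 93.1 q [-0.08 -0.06  1.85  0.    1.36 -1.67]
```

View pics/side4.png

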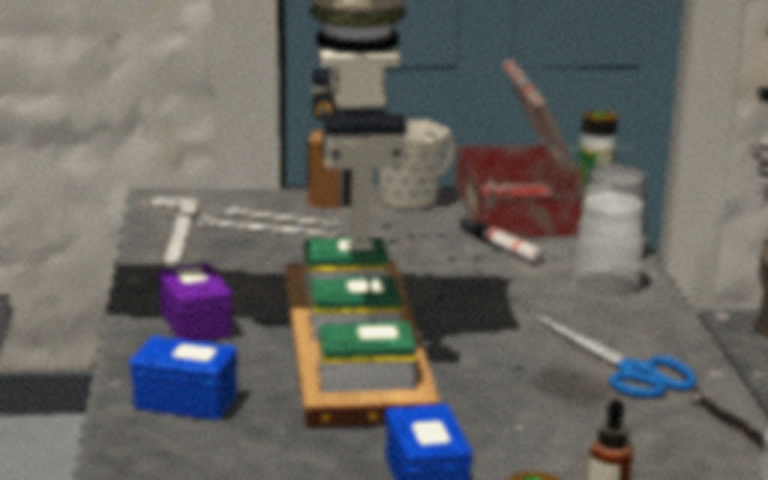

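View pics/top4.png

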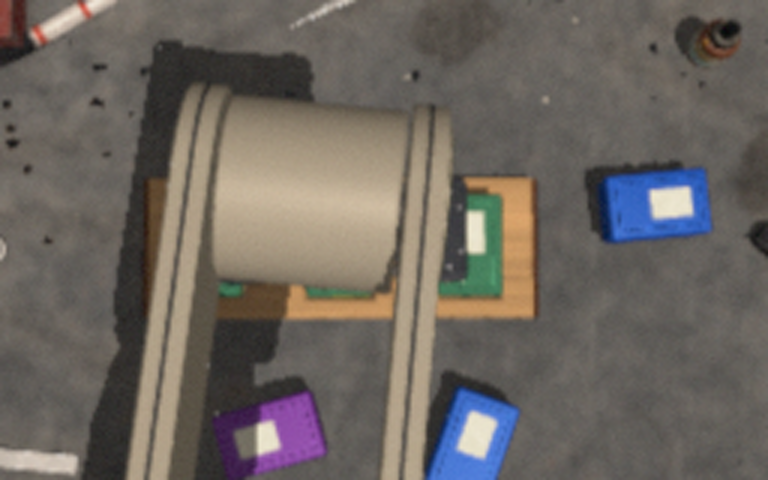

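The left tin's lid is back at its first place in the side crop, (345,252), level with the others. The gripper now stands over the middle tin.

Call:
play_rows:
  plan:
    - {"slide": [0,0,-0.9],"roll": 0,"fingers": 1}
    - {"slide": [0,0,-0.9],"roll": 0,"fingers": 1}
    - {"slide": [0,0,-0.9],"roll": 0,"fingers": 1}
    - {"slide": [0,0,-0.4],"roll": 0,"fingers": 1}
    - {"slide": [0,0,-0.27],"roll": 0,"fingers": 1}
    - {"slide": [0,0,0],"roll": 0,"fingers": 1}
    - {"slide": [0,0,0],"roll": 0,"fingers": -1}
    - {"slide": [0,0,0],"roll": 0,"fingers": -1}
    - {"slide": [0,0,0],"roll": 0,"fingers": -1}
    - {"slide": [0,0,0],"roll": 0,"fingers": -1}
    - {"slide": [0,0,0],"roll": 0,"fingers": -1}
    - {"slide": [0,0,0],"roll": 0,"fingers": -1}
  squeeze: 50

```text
t: 15.65
tool_pos: [0.507, 0.0119, 0.0292]
orientation: [-0.02, 1.571, 0.019]
force: [-0.7, -0.5, 1.5]
opening: 0.0534
```

```bash
python3 -c "
from h import *
st()"
```

```text
t 15.65 tcp mm [507.   11.9  29.2] yaw_y 91.43 tilt [ 0. -0. -1.] F [-0.72 -0.52  1.47] M [-0.028  0.043 -0.021] open 53.4 q [-0.08  0.06  1.92 -0.    1.15 -1.67]
```

Gripped at 53.4 mm. Lift, then the first stroke.

Call:
play_rows:
  plan:
    - {"slide": [0,0,0.3],"roll": 0,"fingers": -1}
    - {"slide": [0,0,0.6],"roll": 0,"fingers": -1}
    - {"slide": [0,0,0.8],"roll": 0,"fingers": -1}
    - {"slide": [0,0,0.8],"roll": 0,"fingers": -1}
    - {"slide": [0,0,0.5],"roll": 0,"fingers": -1}
    - {"slide": [0,0,0],"roll": 0,"fingers": -1}
    - {"slide": [0,0,0],"roll": 0,"fingers": -1}
    - {"slide": [1,0,0],"roll": 0,"fingers": -1}
    - {"slide": [1,0,0],"roll": 0,"fingers": -1}
    - {"slide": [1,0,0],"roll": 0,"fingers": -1}
    - {"slide": [0,0,0],"roll": 0,"fingers": -1}
    - {"slide": [0,0,0],"roll": 0,"fingers": -1}
    - {"slide": [0,0,0],"roll": 0,"fingers": -1}
    - {"slide": [0,0,0],"roll": 0,"fingers": -1}
  squeeze: 50

```text
t: 17.4
tool_pos: [0.5963, 0.012, 0.1191]
orientation: [-0.02, 1.571, 0.02]
force: [0.6, 0.2, -6.2]
opening: 0.054
```

```bash
python3 -c "
from h import *
tq()"
```

```text
mean M,F [ 0.057  0.033  0.01   0.465  0.642 -6.049] My [0.029 0.033 0.022 0.047]
t 17.6 tcp mm [596.8  12.  119.3] yaw_y 91.43 tilt [ 0. -0. -1.] F [ 0.68  0.38 -5.5 ] M [ 0.04   0.047 -0.012] open 53.8 q [-0.07  0.19  1.61 -0.    1.34 -1.66]
```

Call:
play_rows:
  plan:
    - {"slide": [-1,0,0],"roll": 0,"fingers": -1}
    - {"slide": [-1,0,0],"roll": 0,"fingers": -1}
    - {"slide": [-1,0,0],"roll": 0,"fingers": -1}
    - {"slide": [0,0,0],"roll": 0,"fingers": -1}
    - {"slide": [0,0,0],"roll": 0,"fingers": -1}
    - {"slide": [0,0,0],"roll": 0,"fingers": -1}
    - {"slide": [0,0,0],"roll": 0,"fingers": -1}
  squeeze: 50

```text
t: 18.48
tool_pos: [0.5074, 0.012, 0.1191]
orientation: [-0.02, 1.57, 0.02]
force: [-0.0, -0.1, -5.5]
opening: 0.0537
```

```bash
python3 -c "
from h import *
tq()"
```

```text
mean M,F [ 0.044  0.009  0.01  -0.038 -0.123 -6.121] My [ 0.018 -0.021  0.035  0.005]
t 18.68 tcp mm [507.   12.  118.9] yaw_y 91.43 tilt [-0. -0. -1.] F [-0.12  0.28 -6.7 ] M [-0.003  0.005  0.037] open 53.7 q [-0.08 -0.05  1.86 -0.    1.33 -1.67]
```

Call:
play_rows:
  plan:
    - {"slide": [1,0,0],"roll": 0,"fingers": -1}
    - {"slide": [1,0,0],"roll": 0,"fingers": -1}
    - {"slide": [1,0,0],"roll": 0,"fingers": -1}
    - {"slide": [0,0,0],"roll": 0,"fingers": -1}
    - {"slide": [0,0,0],"roll": 0,"fingers": -1}
    - {"slide": [0,0,0],"roll": 0,"fingers": -1}
    - {"slide": [0,0,0],"roll": 0,"fingers": -1}
  squeeze: 50

```text
t: 19.55
tool_pos: [0.5964, 0.012, 0.1192]
orientation: [-0.02, 1.571, 0.02]
force: [0.3, 0.0, -5.8]
opening: 0.0538
```

```bash
python3 -c "
from h import *
tq()"
```

```text
mean M,F [ 0.049  0.009  0.026  0.342  0.286 -5.761] My [ 0.032 -0.008  0.009  0.004]
t 19.75 tcp mm [596.8  12.  119.3] yaw_y 91.43 tilt [ 0. -0. -1.] F [ 0.49  0.38 -6.18] M [0.061 0.004 0.062] open 53.9 q [-0.07  0.19  1.61  0.    1.34 -1.66]
```

Call:
play_rows:
  plan:
    - {"slide": [-1,0,0],"roll": 0,"fingers": -1}
    - {"slide": [-1,0,0],"roll": 0,"fingers": -1}
    - {"slide": [-1,0,0],"roll": 0,"fingers": -1}
    - {"slide": [0,0,0],"roll": 0,"fingers": -1}
    - {"slide": [0,0,0],"roll": 0,"fingers": -1}
    - {"slide": [0,0,0],"roll": 0,"fingers": -1}
    - {"slide": [0,0,0],"roll": 0,"fingers": -1}
  squeeze: 50

```text
t: 20.62
tool_pos: [0.5074, 0.012, 0.1191]
orientation: [-0.02, 1.571, 0.02]
force: [0.6, -0.3, -5.5]
opening: 0.0534
```

```bash
python3 -c "
from h import *
tq()
im=robot.read_camera('side')
cv2.imwrite('pics/side5.png',cv2.resize(im[80:260,200:456,::-1],None,fx=3,fy=3,interpolation=cv2.INTER_CUBIC))
"
```

```text
mean M,F [ 5.000e-02  1.800e-02 -4.000e-03  1.270e-01 -5.300e-02 -5.683e+00] My [ 0.043 -0.026  0.053  0.003]
t 20.82 tcp mm [507.   12.  118.9] yaw_y 91.43 tilt [-0.  0. -1.] F [ 0.58  0.51 -6.15] M [ 0.097  0.003 -0.027] open 53.6 q [-0.08 -0.05  1.86 -0.    1.33 -1.67]
```

View pics/side5.png

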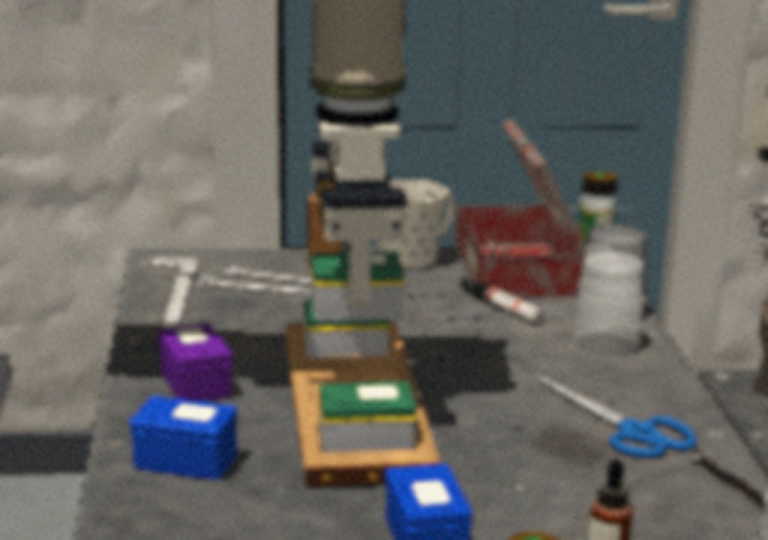

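The picture shows the middle tin level in the jaws and the left tin seated behind it. The middle tin shows no swing either (0.01–0.03 at both ends). Put it back and go on to the right tin.

Call:
play_rows:
  plan:
    - {"slide": [0,0,-0.6],"roll": 0,"fingers": -1}
    - {"slide": [0,0,-0.7],"roll": 0,"fingers": -1}
    - {"slide": [0,0,-0.6],"roll": 0,"fingers": -1}
    - {"slide": [0,0,-0.4],"roll": 0,"fingers": -1}
    - {"slide": [0,0,-0.3],"roll": 0,"fingers": -1}
    - {"slide": [0,0,-0.2],"roll": 0,"fingers": -1}
    - {"slide": [0,0,-0.2],"roll": 0,"fingers": -1}
    - {"slide": [0,0,-0.04],"roll": 0,"fingers": -1}
    - {"slide": [0,0,0],"roll": 0,"fingers": -1}
  squeeze: 50

```text
t: 22.0
tool_pos: [0.5075, 0.012, 0.029]
orientation: [-0.02, 1.57, 0.02]
force: [-4.8, 0.8, 3.9]
opening: 0.0538
```

```bash
python3 -c "
from h import *
st()"
```

```text
t 22.0 tcp mm [507.5  12.   29. ] yaw_y 91.43 tilt [ 0.001 -0.    -1.   ] F [-4.85  0.8   3.93] M [ 0.1    0.924 -0.005] open 53.8 q [-0.08  0.06  1.92 -0.    1.15 -1.67]
```

Call:
play_rows:
  plan:
    - {"slide": [-0.02,0,0],"roll": 0,"fingers": -1}
    - {"slide": [0,0,0],"roll": 0,"fingers": 0.3}
    - {"slide": [0,0,0],"roll": 0,"fingers": 1}
    - {"slide": [0,0,0],"roll": 0,"fingers": 1}
    - {"slide": [0,0,0],"roll": 0,"fingers": 1}
    - {"slide": [0,0,0],"roll": 0,"fingers": 1}
    - {"slide": [0,0,0.5],"roll": 0,"fingers": 1}
    - {"slide": [0,0,1],"roll": 0,"fingers": 1}
    - {"slide": [0,0,1],"roll": 0,"fingers": 1}
    - {"slide": [0,0,0.9],"roll": 0,"fingers": 1}
    - {"slide": [0.02,-0.9,0],"roll": 0,"fingers": 1}
    - {"slide": [0.03,-0.9,0],"roll": 0,"fingers": 1}
    - {"slide": [0.03,-0.9,0],"roll": 0,"fingers": 1}
    - {"slide": [0.02,-0.88,0],"roll": 0,"fingers": 1}
    - {"slide": [0,0,0],"roll": 0,"fingers": 1}
    - {"slide": [0,0,0],"roll": 0,"fingers": 1}
  squeeze: 50

```text
t: 24.0
tool_pos: [0.5094, -0.095, 0.1305]
orientation: [-0.019, 1.57, 0.019]
force: [0.0, 0.0, 0.3]
opening: 0.0932
```

```bash
python3 - <<'E'
from h import *
st()
for c in("top","side"):
    im=robot.read_camera(c)
    a=im[130:290,200:456] if c=="top" else im[100:260,200:456]
    cv2.imwrite(f"pics/{c}6.png",cv2.resize(a[:,:,::-1],None,fx=3,fy=3,interpolation=cv2.INTER_CUBIC))
E
```

```text
t 24.0 tcp mm [509.4 -95.  130.5] yaw_y 91.41 tilt [ 0.001  0.    -1.   ] F [0.01 0.   0.26] M [0.081 0.002 0.02 ] open 93.2 q [-0.28 -0.03  1.82  0.    1.35 -1.88]
```

View pics/side6.png

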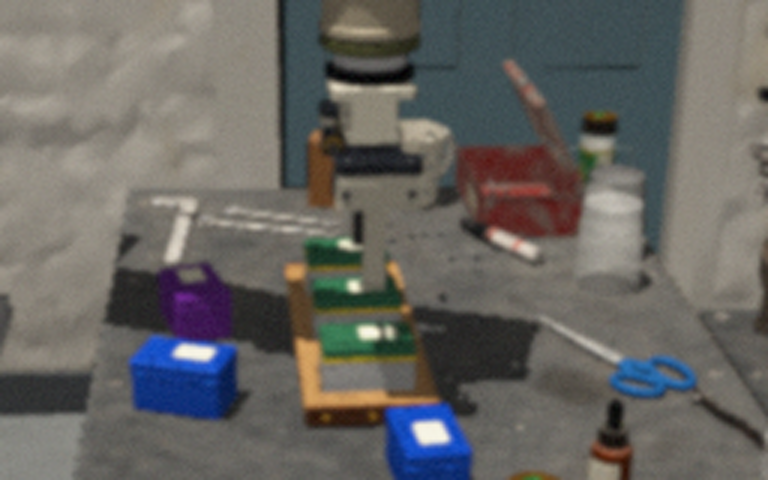

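View pics/top6.png

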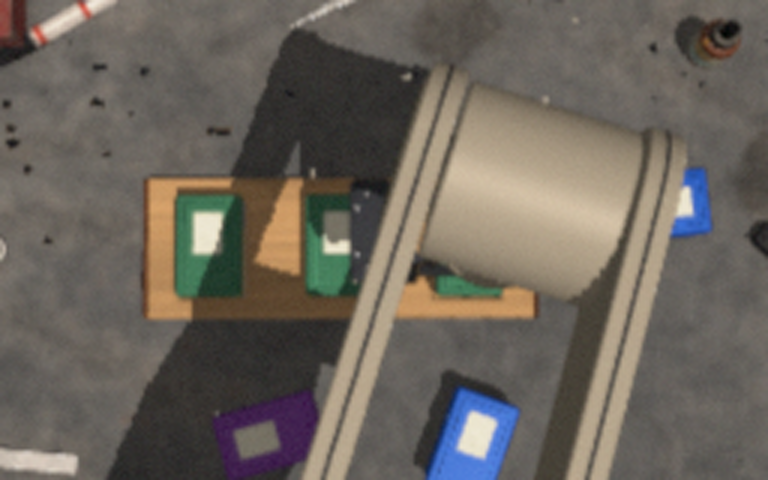

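Both tins stand seated; the middle lid at (357,292) is where it was. Now the right tin.

Call:
play_rows:
  plan:
    - {"slide": [0,-0.01,-0.9],"roll": 0,"fingers": 1}
    - {"slide": [0,0,-0.9],"roll": 0,"fingers": 1}
    - {"slide": [0,0,-0.9],"roll": 0,"fingers": 1}
    - {"slide": [0,0,-0.4],"roll": 0,"fingers": 1}
    - {"slide": [0,0,-0.25],"roll": 0,"fingers": 1}
    - {"slide": [0,0,0],"roll": 0,"fingers": 1}
    - {"slide": [0,0,0],"roll": 0,"fingers": -1}
    - {"slide": [0,0,0],"roll": 0,"fingers": -1}
    - {"slide": [0,0,0],"roll": 0,"fingers": -1}
    - {"slide": [0,0,0],"roll": 0,"fingers": -1}
    - {"slide": [0,0,0],"roll": 0,"fingers": -1}
    - {"slide": [0,0,0],"roll": 0,"fingers": -1}
  squeeze: 50

```text
t: 25.6
tool_pos: [0.5093, -0.0958, 0.0295]
orientation: [-0.02, 1.571, 0.019]
force: [-0.5, -0.9, 1.7]
opening: 0.0536
```

```bash
python3 -c "
from h import *
st()"
```

```text
t 25.6 tcp mm [509.3 -95.8  29.5] yaw_y 91.42 tilt [ 0. -0. -1.] F [-0.48 -0.94  1.71] M [-0.018  0.113  0.026] open 53.6 q [-0.28  0.09  1.89 -0.    1.16 -1.88]
```

Call:
play_rows:
  plan:
    - {"slide": [0,0,0.3],"roll": 0,"fingers": -1}
    - {"slide": [0,0,0.6],"roll": 0,"fingers": -1}
    - {"slide": [0,0,0.8],"roll": 0,"fingers": -1}
    - {"slide": [0,0,0.8],"roll": 0,"fingers": -1}
    - {"slide": [0,0,0.5],"roll": 0,"fingers": -1}
    - {"slide": [0,0,0],"roll": 0,"fingers": -1}
    - {"slide": [0,0,0],"roll": 0,"fingers": -1}
    - {"slide": [1,0,0],"roll": 0,"fingers": -1}
    - {"slide": [1,0,0],"roll": 0,"fingers": -1}
    - {"slide": [1,0,0],"roll": 0,"fingers": -1}
    - {"slide": [0,0,0],"roll": 0,"fingers": -1}
    - {"slide": [0,0,0],"roll": 0,"fingers": -1}
    - {"slide": [0,0,0],"roll": 0,"fingers": -1}
    - {"slide": [0,0,0],"roll": 0,"fingers": -1}
  squeeze: 50

```text
t: 27.35
tool_pos: [0.5987, -0.0957, 0.1194]
orientation: [-0.019, 1.571, 0.019]
force: [0.7, 0.5, -5.7]
opening: 0.0538
```

```bash
python3 -c "
from h import *
tq()"
```

```text
mean M,F [ 1.000e-03  8.500e-02  7.000e-03  1.600e-01  1.460e-01 -6.321e+00] My [0.07  0.106 0.066 0.097]
t 27.55 tcp mm [599.1 -95.7 119.5] yaw_y 91.42 tilt [ 0. -0. -1.] F [ 0.71  0.74 -6.17] M [ 0.013  0.097 -0.003] open 53.9 q [-0.24  0.21  1.58 -0.    1.35 -1.84]
```

Call:
play_rows:
  plan:
    - {"slide": [-1,0,0],"roll": 0,"fingers": -1}
    - {"slide": [-1,0,0],"roll": 0,"fingers": -1}
    - {"slide": [-1,0,0],"roll": 0,"fingers": -1}
    - {"slide": [0,0,0],"roll": 0,"fingers": -1}
    - {"slide": [0,0,0],"roll": 0,"fingers": -1}
    - {"slide": [0,0,0],"roll": 0,"fingers": -1}
    - {"slide": [0,0,0],"roll": 0,"fingers": -1}
  squeeze: 50

```text
t: 28.42
tool_pos: [0.5099, -0.0957, 0.1194]
orientation: [-0.02, 1.57, 0.02]
force: [-0.8, -0.3, -6.3]
opening: 0.0542
```

```bash
python3 -c "
from h import *
tq()"
```

```text
mean M,F [ 0.055 -0.064 -0.021  0.032  0.431 -6.029] My [-0.047 -0.028 -0.114 -0.068]
t 28.62 tcp mm [509.4 -95.7 119.2] yaw_y 91.43 tilt [-0.  0. -1.] F [-0.71  1.22 -5.79] M [ 0.053 -0.068 -0.026] open 53.9 q [-0.28 -0.02  1.83  0.    1.33 -1.88]
```

Call:
play_rows:
  plan:
    - {"slide": [1,0,0],"roll": 0,"fingers": -1}
    - {"slide": [1,0,0],"roll": 0,"fingers": -1}
    - {"slide": [1,0,0],"roll": 0,"fingers": -1}
    - {"slide": [0,0,0],"roll": 0,"fingers": -1}
    - {"slide": [0,0,0],"roll": 0,"fingers": -1}
    - {"slide": [0,0,0],"roll": 0,"fingers": -1}
    - {"slide": [0,0,0],"roll": 0,"fingers": -1}
  squeeze: 50

```text
t: 29.5
tool_pos: [0.5987, -0.0957, 0.1195]
orientation: [-0.019, 1.571, 0.019]
force: [-0.2, 0.2, -6.7]
opening: 0.0539
```

```bash
python3 -c "
from h import *
tq()"
```

```text
mean M,F [ 0.053  0.106  0.011 -0.3    0.099 -5.372] My [0.163 0.075 0.119 0.067]
t 29.7 tcp mm [599.1 -95.8 119.5] yaw_y 91.42 tilt [ 0. -0. -1.] F [ 0.32  0.05 -4.97] M [0.094 0.067 0.026] open 53.7 q [-0.24  0.21  1.58 -0.    1.35 -1.84]
```

Call:
play_rows:
  plan:
    - {"slide": [-1,0,0],"roll": 0,"fingers": -1}
    - {"slide": [-1,0,0],"roll": 0,"fingers": -1}
    - {"slide": [-1,0,0],"roll": 0,"fingers": -1}
    - {"slide": [0,0,0],"roll": 0,"fingers": -1}
    - {"slide": [0,0,0],"roll": 0,"fingers": -1}
    - {"slide": [0,0,0],"roll": 0,"fingers": -1}
    - {"slide": [0,0,0],"roll": 0,"fingers": -1}
  squeeze: 50

```text
t: 30.58
tool_pos: [0.5099, -0.0957, 0.1194]
orientation: [-0.02, 1.57, 0.02]
force: [-0.6, 0.1, -6.1]
opening: 0.0537
```

```bash
python3 -c "
from h import *
tq()
im=robot.read_camera('side')
cv2.imwrite('pics/side7.png',cv2.resize(im[80:260,200:456,::-1],None,fx=3,fy=3,interpolation=cv2.INTER_CUBIC))
"
```

```text
mean M,F [ 4.100e-02 -5.300e-02 -6.000e-03  2.310e-01 -1.360e-01 -6.324e+00] My [ 0.    -0.076 -0.09  -0.046]
t 30.77 tcp mm [509.4 -95.7 119.2] yaw_y 91.44 tilt [-0.  0. -1.] F [-0.07  0.32 -6.21] M [ 0.079 -0.046  0.017] open 53.5 q [-0.28 -0.02  1.83  0.    1.33 -1.88]
```

View pics/side7.png

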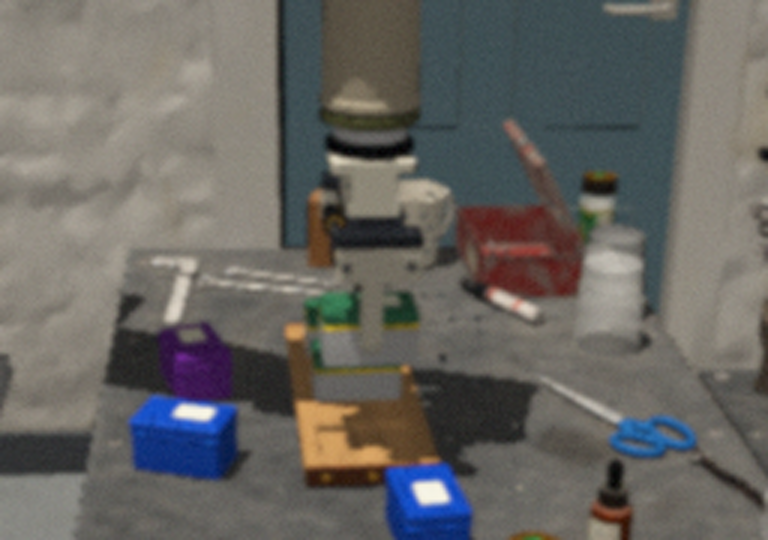

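The right tin's My swings +0.09, −0.06, +0.11, −0.05, which is 0.15 N m, so it has the loose roller. I'll stand it back in its nest as told and then take it again.

Call:
play_rows:
  plan:
    - {"slide": [0,0,-0.6],"roll": 0,"fingers": -1}
    - {"slide": [0,0,-0.7],"roll": 0,"fingers": -1}
    - {"slide": [0,0,-0.6],"roll": 0,"fingers": -1}
    - {"slide": [0,0,-0.4],"roll": 0,"fingers": -1}
    - {"slide": [0,0,-0.3],"roll": 0,"fingers": -1}
    - {"slide": [0,0,-0.2],"roll": 0,"fingers": -1}
    - {"slide": [0,0,-0.2],"roll": 0,"fingers": -1}
    - {"slide": [0,0,-0.03],"roll": 0,"fingers": -1}
    - {"slide": [0,0,0],"roll": 0,"fingers": -1}
    - {"slide": [0,0,0],"roll": 0,"fingers": 0.3}
    - {"slide": [0,0,0],"roll": 0,"fingers": 0.7}
    - {"slide": [0,0,0],"roll": 0,"fingers": 0.7}
    - {"slide": [0,0,0],"roll": 0,"fingers": 0.7}
    - {"slide": [0,0,0],"roll": 0,"fingers": 0.7}
  squeeze: 50

```text
t: 32.58
tool_pos: [0.5093, -0.0957, 0.0284]
orientation: [-0.02, 1.571, 0.02]
force: [-0.2, 0.1, 0.1]
opening: 0.0785
```

```bash
python3 -c "
from h import *
st()
im=robot.read_camera('side')
cv2.imwrite('pics/side8.png',cv2.resize(im[80:260,200:456,::-1],None,fx=3,fy=3,interpolation=cv2.INTER_CUBIC))"
```

```text
t 32.58 tcp mm [509.3 -95.7  28.4] yaw_y 91.43 tilt [ 0. -0. -1.] F [-0.25  0.11  0.12] M [-0.022 -0.002 -0.034] open 78.5 q [-0.28  0.09  1.89 -0.    1.16 -1.88]
```

View pics/side8.png

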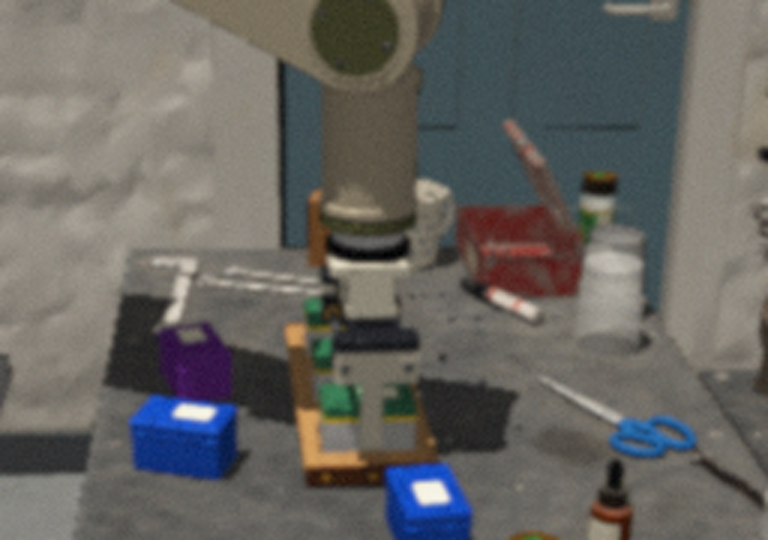

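The right tin stands in its nest with the jaws open around it. Grip it again, lift it about 135 mm and take it 120 mm ahead.

Call:
play_rows:
  plan:
    - {"slide": [0,0,0],"roll": 0,"fingers": -1}
    - {"slide": [0,0,0],"roll": 0,"fingers": -1}
    - {"slide": [0,0,0],"roll": 0,"fingers": -1}
    - {"slide": [0,0,0],"roll": 0,"fingers": -1}
    - {"slide": [0,0,0],"roll": 0,"fingers": -1}
    - {"slide": [0,0,0],"roll": 0,"fingers": -1}
    - {"slide": [0,0,0.3],"roll": 0,"fingers": -1}
    - {"slide": [0,0,0.7],"roll": 0,"fingers": -1}
    - {"slide": [0,0,0.9],"roll": 0,"fingers": -1}
    - {"slide": [0,0,0.9],"roll": 0,"fingers": -1}
    - {"slide": [0,0,0.9],"roll": 0,"fingers": -1}
    - {"slide": [0.3,0,0.6],"roll": 0,"fingers": -1}
    - {"slide": [0.7,0,0.3],"roll": 0,"fingers": -1}
    - {"slide": [0.8,0,0],"roll": 0,"fingers": -1}
    - {"slide": [0.8,0,0],"roll": 0,"fingers": -1}
    - {"slide": [0.8,0,0],"roll": 0,"fingers": -1}
    - {"slide": [0.5,0,0],"roll": 0,"fingers": -1}
    - {"slide": [0.2,0,0],"roll": 0,"fingers": -1}
    - {"slide": [0,0,0],"roll": 0,"fingers": -1}
    - {"slide": [0,0,0],"roll": 0,"fingers": -1}
  squeeze: 50

```text
t: 35.12
tool_pos: [0.6316, -0.0957, 0.1662]
orientation: [-0.019, 1.572, 0.02]
force: [-0.4, 0.2, -5.6]
opening: 0.054
```

```bash
python3 - <<'E'
from h import *
tq()
for c in("top","side"):
    im=robot.read_camera(c)
    a=im[130:290,200:456] if c=="top" else im[60:260,200:456]
    cv2.imwrite(f"pics/{c}9.png",cv2.resize(a[:,:,::-1],None,fx=3,fy=3,interpolation=cv2.INTER_CUBIC))
    if c=="top":
        m,cs=greens(im)
        for k in cs:
            W=np.array([ray("top",p,.064)[:2] for p in k[:,0,:].astype(float)])*1000
            print(np.round(cv2.minAreaRect(W.astype(np.float32)),1) if 0 else [np.round(x,1) for x in cv2.minAreaRect(W.astype(np.float32))])
E
```

```text
mean M,F [ 2.800e-02  7.300e-02 -3.000e-03  5.450e-01  1.900e-02 -6.444e+00] My [0.044 0.084 0.063 0.102]
t 35.33 tcp mm [632.  -95.7 166.6] yaw_y 91.42 tilt [ 0. -0. -1.] F [ 0.32 -0.12 -6.29] M [-0.026  0.102  0.032] open 54.3 q [-0.23  0.26  1.43 -0.    1.45 -1.83]
[array([504.9, 120.3]), array([79.7, 49.7]), np.float64(1.5)]
```

View pics/side9.png

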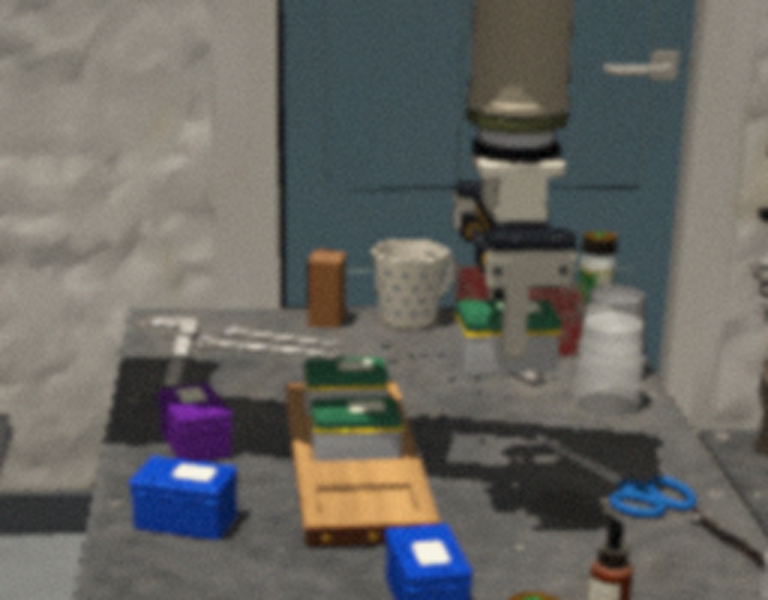

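View pics/top9.png

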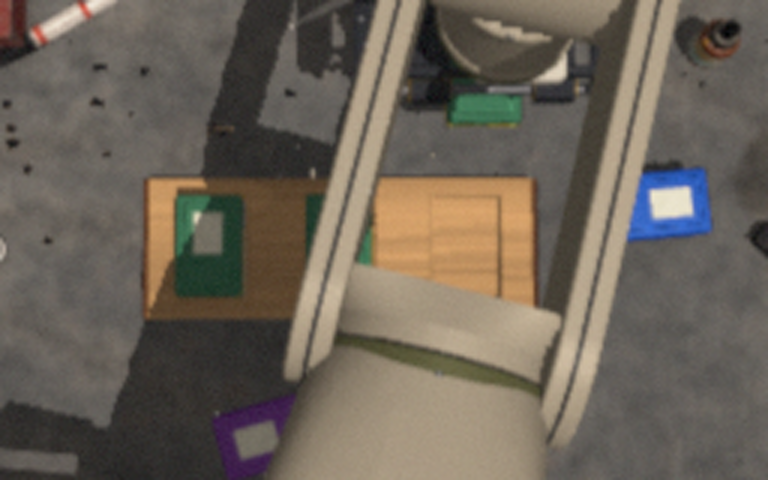

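```bash
python3 - <<'E'
from h import *
a=cv2.imread("pics/side0.png")[:,:,::-1]; b=robot.read_camera("side")
for im in(a,b):
    hsv=cv2.cvtColor(np.ascontiguousarray(im),cv2.COLOR_RGB2HSV); m=cv2.inRange(hsv,(60,80,20),(92,255,255)); 
    m[:,:295]=0; m[:,345:]=0; m[:175]=0;m[230:]=0
    n,l,s,c=cv2.connectedComponentsWithStats(m)
    print([(s[i].tolist(),np.round(c[i],1).tolist()) for i in range(1,n) if s[i][4]>60])
cv2.imwrite("pics/cmp.png",np.vstack([cv2.resize(np.ascontiguousarray(x[170:235,285:355,::-1]),None,fx=4.5,fy=4.5,interpolation=cv2.INTER_CUBIC) for x in(a,b)]))
st()
E
```

```text
[([302, 179, 27, 9, 155], [313.5, 184.0]), ([304, 193, 29, 9, 176], [316.4, 197.7]), ([307, 207, 31, 11, 211], [320.1, 213.3])]
[([303, 179, 26, 9, 131], [314.1, 184.2]), ([304, 193, 29, 9, 166], [316.6, 198.0])]
t 35.48 tcp mm [632.1 -95.7 166.6] yaw_y 91.42 tilt [ 0. -0. -1.] F [ 0.07  0.26 -7.15] M [-0.     0.104  0.002] open 53.6 q [-0.23  0.26  1.43 -0.    1.45 -1.83]
```

View pics/cmp.png

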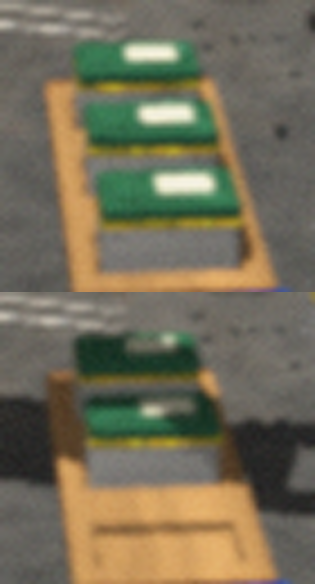

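The lids of the left and middle tins lie on the same pixels as at the start, so both are seated. The held tin is still and level, so I'll hand the job in.

```bash
python3 -c "
from h import *
robot.close_job(); st()"
```

```text
the job is handed in; nothing more can be done
the job is handed in; nothing more can be done
```

The right tin has the loose roller. I handed the job in at about 35 s with that tin held out past the carrier's far edge.

- **Shaking:** I lifted, shook and stood back each tin, left to right. The strokes were 90 mm at about 0.24 m/s, slower than the 0.4 m/s suggested because 30 mm per row is the most the interface takes. They still threw the roller clearly.
- **Which tin rattles:** the moment about the tin's y stayed at −0.01 to 0.03 N m for the left and middle tins. For the right tin it went +0.09, −0.06, +0.11, −0.05 N m, a swing of about 0.15.
- **Holding the tin:** it is about 125 mm ahead of the carrier's centre line, with its underside about 149 mm above the bench. It is level and steady, with the fingers at 53.6 mm and the grip at 50 N.
- **Sound tins:** in the last side picture the left and middle lids were within 1 pixel of where they started. The top camera put the left tin at (504.9, 120.3) mm, against (503.7, 120.3) at the start. The arm hid most of the middle tin from the top camera, so only the side view confirms that one.
- **One odd reading:** setting the middle tin down gave a brief −4.9 N sideways and 0.9 N m. It was at its starting height, so I released it, and it looks seated.
- **Other things on the bench:** the dropper bottle looked undisturbed in the last pictures. I did not measure it, the paint marker or the clamp block again.

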